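Unlock the medicine box and hold the key turned

ROBOT

A 6-joint arm with a two-finger parallel gripper is mounted at the origin on a cart in front of the work surface, level with it; the furniture and walls round the work are solid. World frame = base frame: x ahead of the robot, y to its left, z up, the work surface at z = 0. Lengths are in mm, angles in rad, forces in N, time in s.
With the tool pointing down it reaches from about 400 to 925 mm from the base axis. Payload 12.5 kg.
Tool frame: the origin (TCP) lies midway between the tips of the shut fingers; the grasp point (between the pads) lies 19 mm behind it (manip.pinch_z is the distance from the TCP to the grasp point, in mm); z points along the fingers, y is the direction in which the jaws open and shut (so a half turn about z gives the same grasp; the last joint's range is limited). The gripper opens to 95 mm and grips with 3 to 60 N. Pads are 20 mm wide; open, the fingers measure 119 mm over their backs; the gripper's body (75 mm by 180 mm) begins 59 mm behind the grasp point.
Start: joints at [1.242, 0.491, 1.559, -0, 1.092, -0.106], TCP at [138.082, 609.574, 214.661] pointing down, gripper open.
Joint ranges: [-3.1, 3.1], [-0.84, 2.19], [0.05, 2.79], [-1.13, 4.28], [0.06, 2.93], [-2.69, 2.69]. Speed limits (rad/s): [2.22, 2.22, 2.79, 3.14, 3.14, 3.14].

INTERFACE

Orientations are given as a unit quaternion [x, y, z, w].
In Python, from cell import manip, read_camera gives the robot as it stands. The module is installed in compiled form; this text tells all that it offers.
- The arm moves only by the tool play_rows, never from a script. Its argument "motion" is a list of rows, each a list of 7 numbers: the turn, a rotation vector about the tool's x, y, z in rad, then the shift along the tool's x, y, z in m, then the finger opening in m, from 0 to 0.0951. In form: [[wx, wy, wz, dx, dy, dz, gripper], ...]. A call has exactly 10 rows; each row shifts and turns the commanded pose from where the row before left it, along the tool's axes as they then stand; what a row does not reach is not made up. A row lasts 1/10 s, in which the tool goes at most 50 mm and 8.59 degrees, less where a joint would pass 70% of its speed; a pose out of reach is approached as far as the arm can. A call with a gripper value outside its range is refused whole. The fingers move at their own pace and stop on an object; the grip force is fixed at half the most. Time passes only in rows, so rows that do not move let the fingers close, or fill a call up. It gives the time, the measured TCP pose, the force and the opening at its end, in the units of the state.
- manip.get_state(): the state, without advancing time (a new reading comes with each control period).
- read_camera(name): name is "side" or "top" or "wrist"; returns a dict with "frame" (384x512x3 uint8, red, green, blue), "mtx" (3x3 intrinsics, pixels), "dist_coeffs" ([k1, k2, p1, p2, k3] as OpenCV has them; the pictures are not rectified), "origin" and "attitude" of the camera in the world. Camera axes: x right, y down, z forward; pixel columns grow to the right and rows downward; lengths in mm; the calibration is good to about 2 mm. A picture is of the moment at which its call begins. There is no depth.
- manip.finish_job(): hands the job in, once; it reports no verdict.
The state is a dict: "time_s": time; "joints": joint angles; "dq": joint speeds; "effort": joint torques, N m; "ee_pos": TCP position; "tcp_rot": TCP orientation; "ft_force": force on the tool from outside, world axes, zero at the start; "torque": the same for the moment, N m; "finger_gap": opening from 0.0 (shut) to 1.0 (fully open).
Only numpy, scipy, OpenCV 4.12 (cv2) and the standard library are available. Lean on these libraries where they do the work, as an engineer would, in place of code of your own. Each camera call takes 0.05 s, during which the arm holds its last target.

TASK

Take the key with the round disc-shaped head out of the wooden key rack, push it all the way into the lock in the lid of the white medicine box (wiggle it a little where the pins stick), then turn it a quarter turn clockwise, seen from above. The lock is sprung and turns back by itself, so finish still gripping the key and holding it fully turned, so that the bolt stays drawn back and I can open the lid. Leave the other two keys in the rack, and leave the jars and tin round about where they are.

Things in the scene. Friction and masses are not known exactly. Their poses are not given: they have to be found in the camera images.
- key_round_center (a point): Centre of the disc head of the round-headed key (the one to use), upright in the rack. Black plastic disc, 32 mm across, 9 mm thick; under it a neck 18 x 10 mm, then the steel blade. z up along the key, x across the 9 mm thickness (its flat faces look to +x and -x: grip there), y along the width of head and blade. Shoulder (neck's underside) 26 mm below, blade's tip 56 mm below. 40 g
- key_round_tip (a point): Tip of the blade of the round-headed key, 56 mm below the head's centre; axes as for the head. The blade is 12 mm wide (y), 5 mm thick (x), 30 mm long from shoulder to tip, its nose a 90-degree point; it works either way round (half turn about z)
- key_square_center (a point): Centre of the head of the key with the square head (30 mm wide, 28 mm high, 9 mm thick), standing in the rack; to be left alone. Same blade length and height as the round one
- key_tee_center (a point): Middle of the head of the key with the T-bar head (36 mm wide, 9 mm thick), standing in the rack; to be left alone. Same blade length and height as the round one
- rack: Fixed wooden key rack, a block 50 (x) x 170 (y) x 40 mm high, origin at the centre of its underside; three slots 14 (y) x 7 (x) mm, 34 mm deep, in its top at y = -55, 0, +55 mm. Each key stands in one, shoulder on the block's top, width along the row, in any order; head centres 66 mm above the surface
- medbox: Fixed white medicine box 130 (x) x 170 (y) mm, lid top 78 mm above the surface, origin at the centre of its underside; the lock is in the middle of the lid in a steel ring 57 mm across that stands 9.5 mm above the lid, 1.5 mm above the keyway's mouth inside it (25 mm opening); a small sliding bolt lies on the lid on the +y side, at most 12 mm high
- keyway (a point): Middle of the keyway's mouth in the brass lock plug, 86 mm above the surface. z up, out of the lock. Keyway 14 mm along y, 7 mm along x, 34 mm deep, straight down, 1.5 mm chamfer: 1 mm clearance each side. Axes turn with the plug. Sticky pins stand out from its y ends 10 and 18 mm down. Fully in, the shoulder rests on the mouth: tip 30 mm below it, head centre 26 mm above it
- plug (a joint): Turn of the lock plug, rad: 0 at rest (locked), grows clockwise seen from above to a stop at 1.6; a spring turns it back with 0.05 N m per rad, about 0.08 N m at the quarter turn. Turning draws the bolt back. Pins: the blade's nose pushes them aside with up to about 15 N of downward push; a wiggle of about 1 mm along the keyway's y may free it if it binds
- mid_jar_c (a point): Small spice jar with black lid, 38 mm in diameter, 96 mm high, between rack and box; its centre, half-way up; leave alone
- back_jar_c (a point): Spice jar with grey lid, 48 mm wide, 95 mm high, behind; its centre; leave alone
- back_tin_c (a point): Printed tin 34 x 45 x 103 mm, behind; its centre; leave alone
- right_jar_c (a point): Small spice jar with white lid, 37 mm in diameter, 92 mm high, at the right; its centre; leave alone
- left_jar_c (a point): Spice jar with red lid, 43 mm in diameter, 101 mm high, at the left; its centre; leave alone
Things that resemble listed ones, but are neither listed nor needed, are in the scene too. What is shaped like the part that bears key_round_center but green is not meant.

How it is judged:
By the outcome, as a careful person would: the job done as asked, in the order asked, and still so for the second after the job is handed in, while the arm keeps its last pose, push and grip.
It also fails if it takes over 58 s, if anything falls off the work surface, if the arm or the gripper's body presses on something with over 40 N, if the wrist force passes 120 N, or if a joint passes its speed limit or range.

## Working session

There is one attempt and no reset: what is moved stays moved. The work goes in short steps, Python scripts to look and compute and a tool call to move; the robot and the scene stay as the last step left them, time stands still between calls to the robot, and variables do not carry over. Pictures are saved under pics/ and viewed, and the job is handed in when it is done.

Besides the shell and the picture viewer there is one more tool, called by a JSON object that holds its "op" and its "data", one argument or row to a line. play_rows: Moves the arm, as the interface text tells. Its arguments: {"type":"object","properties":{"motion":{"type":"array"}},"required":["motion"]}

```bash
mkdir -p pics; ls
cat > h.py <<'E'
import numpy as np, cv2
from cell import manip, read_camera
from scipy.spatial.transform import Rotation as R
def snap(n,f):
    c=read_camera(n); cv2.imwrite(f'pics/{f}.png',c['frame'][:,:,::-1]); np.save(f'pics/{f}.npy',c,allow_pickle=True); return c
def load(f): return np.load(f'pics/{f}.npy',allow_pickle=True).item()
def rot(c):
    a=np.array(c['attitude'],float)
    return R.from_quat(a).as_matrix() if a.size==4 else (a if a.shape==(3,3) else R.from_rotvec(a).as_matrix())
def ray(c,uv):
    p=cv2.undistortPoints(np.array([[uv]],float),np.array(c['mtx'],float),np.array(c['dist_coeffs'],float))[0,0]
    return np.array(c['origin'],float), rot(c)@np.array([p[0],p[1],1])
def onz(c,uv,z):
    o,d=ray(c,uv); return o+d*(z-o[2])/d[2]
def proj(c,P):
    M=rot(c); o=np.array(c['origin'],float)
    P=np.atleast_2d(np.array(P,float)); 
    return cv2.projectPoints(P,cv2.Rodrigues(M.T)[0],-M.T@o,np.array(c['mtx'],float),np.array(c['dist_coeffs'],float))[0][:,0]
def tri(*l):
    A=np.zeros((3,3));b=np.zeros(3)
    for c,uv in l:
        o,d=ray(c,uv);d=d/np.linalg.norm(d);Q=np.eye(3)-np.outer(d,d);A+=Q;b+=Q@o
    X=np.linalg.solve(A,b); return X,[proj(c,X)[0]-np.array(uv) for c,uv in l]
def crop(f,g,x0,y0,x1,y1,s):
    im=cv2.imread(f'pics/{f}.png')[y0:y1,x0:x1]; cv2.imwrite(f'pics/{g}.png',cv2.resize(im,None,fx=s,fy=s,interpolation=cv2.INTER_CUBIC))
E
python3 - <<'E'
from h import *
print(manip.get_state(), manip.pinch_z)
for n in ['side','top','wrist']:
    c=snap(n,n+'0'); print(n,c['origin'],c['attitude'],c['mtx'],c['dist_coeffs'])
E
```

```text
pics
{'time_s': 0.0, 'joints': array([ 1.24239288e+00,  4.91561397e-01,  1.55942791e+00, -1.96340857e-05,
        1.09167835e+00, -1.05602816e-01]), 'dq': array([-2.85390159e-04,  2.11964258e-03, -3.02709521e-05,  2.05383973e-03,
        2.48121533e-04, -1.95670880e-04]), 'effort': array([ 1.67682003e-03, -6.12674046e+01, -2.58189815e+01,  6.92848535e-02,
        4.81891294e-02, -1.04471821e-04]), 'ee_pos': array([138.0114487 , 609.33812978, 214.06801806]), 'tcp_rot': array([ 1.11165525e-01,  9.93801759e-01, -5.26769168e-04, -1.07220931e-04]), 'ft_force': array([ 0.04524725, -0.12215118, -0.70739474]), 'torque': array([-0.02874759, -0.00788482,  0.00577758]), 'finger_gap': 0.9963710778757174} 18.8
side [-224.38179728   24.46486615  616.35524922] [-0.51343046  0.7117324  -0.38941623  0.27960894] [[355.99821702   0.         253.42914365]
 [  0.         355.99821702 187.49585708]
 [  0.           0.           1.        ]] [-0.01097482  0.          0.          0.          0.        ]
top [ 227.39938    -231.47989253 1489.67599793] [ 0.71495776 -0.69093063  0.07313472 -0.07811261] [[443.42133914   0.         251.02856473]
 [  0.         443.42133914 191.61847122]
 [  0.           0.           1.        ]] [-0.04027129  0.          0.          0.          0.        ]
wrist [ 59.93370731 628.81939613 384.4947256 ] [0.77313558 0.61777538 0.08911026 0.1125803 ] [[331.14834363   0.         251.67720563]
 [  0.         331.14834363 189.08368597]
 [  0.           0.           1.        ]] [-0.05043475  0.          0.          0.          0.        ]
```

View pics/side0.png

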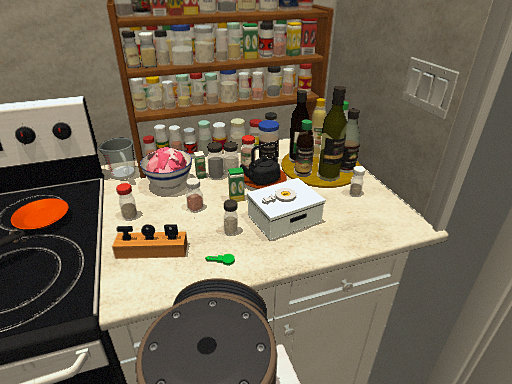

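View pics/top0.png

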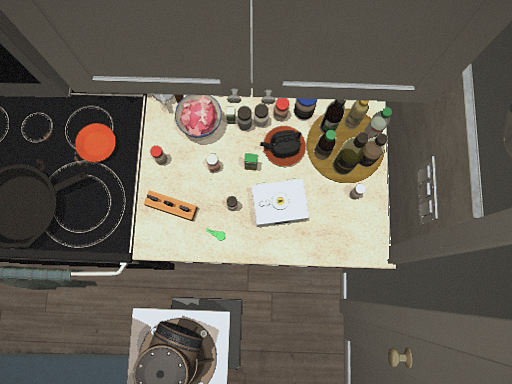

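View pics/wrist0.png

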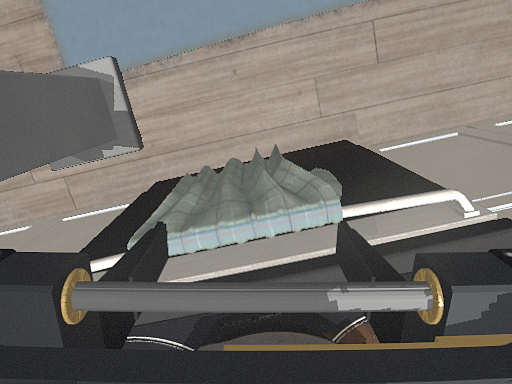

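Run:
```python
from h import *
crop('side0','s1',100,170,340,270,3.3)
crop('top0','t1',140,140,330,245,4)
```

```text
(no output)
```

View pics/s1.png

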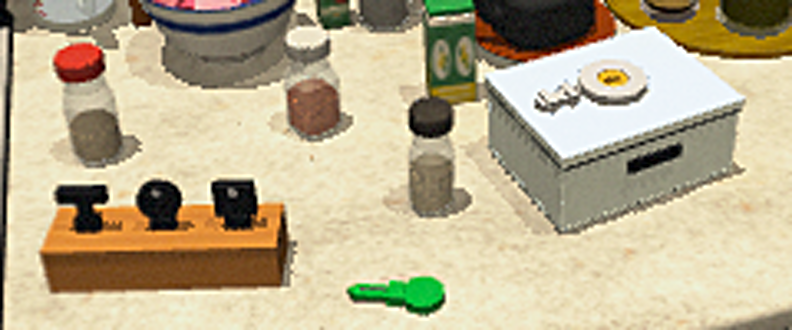

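View pics/t1.png

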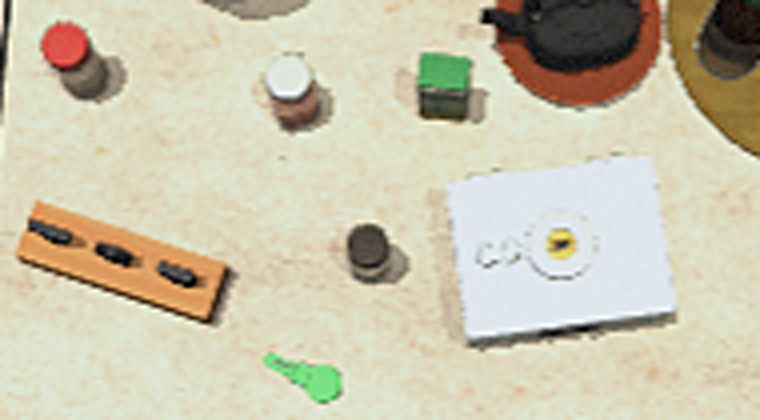

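Run:
```python
from h import *
s=load('side0');t=load('top0')
S=lambda x,y:((x+.5)/3.3+100-.5,(y+.5)/3.3+170-.5)
T=lambda x,y:((x+.5)/4+140-.5,(y+.5)/4+140-.5)
print('round',tri((s,S(160,204)),(t,T(113,252))))
print('mouth',tri((s,S(611,76)),(t,T(561,244))))
print('mouth z', onz(s,S(611,76),86),onz(t,T(561,244),86))
print('rnd z', onz(s,S(160,204),66),onz(t,T(113,250),72))
for n,p in dict(T=(87,192),sq=(234,196)).items(): print(n,onz(s,S(*p),68))
for p in [(37,203),(230,266),(208,322),(18,258)]: print('rackT',onz(t,T(*p),40))
for p in [(445,187),(652,156),(676,315),(468,336)]: print('boxT',onz(t,T(*p),78))
for p in [(487,82),(655,28),(745,100),(562,165)]: print('boxS',onz(s,S(*p),78))
for p in [(287,243),(42,250),(62,203)]: print('rackS',onz(s,S(*p),40))
for p in [(430,112)]: print('midjar',onz(s,S(*p),96),onz(t,T(368,244),96))
```

```text
round (array([492.16899911,  55.39792072,  58.61911214]), [array([-0.4232079 , -0.02189498]), array([0.29943013, 0.06065706])])
mouth (array([ 506.1457072 , -309.75834261,   86.935258  ]), [array([0.16925187, 0.01757596]), array([-0.12561518, -0.06587862])])
mouth z [ 507.6588982  -309.94837428   86.        ] [ 506.12874963 -310.22002421   86.        ]
rnd z [482.28441521  54.02979937  66.        ] [491.51781997  53.83281821  72.        ]
T [510.55981251 103.7905562   68.        ]
sq [472.08340569   1.79282568  68.        ]
rackT [535.37765414 127.26410956  40.        ]
rackT [487.2956624  -38.24193852  40.        ]
rackT [439.72788844 -22.86747511  40.        ]
rackT [487.9703468  139.26547285  40.        ]
boxT [ 551.93871494 -215.01189528   78.        ]
boxT [ 583.74363606 -383.73923215   78.        ]
boxT [ 452.65468942 -404.35344409   78.        ]
boxT [ 430.0117032  -237.69291066   78.        ]
boxS [ 542.4598175  -214.62363069   78.        ]
boxS [ 577.59764796 -381.71131442   78.        ]
boxS [ 452.46605265 -403.96237833   78.        ]
boxS [ 419.30580696 -234.0492935    78.        ]
rackS [441.24816031 -29.07274378  40.        ]
rackS [489.31848269 140.91858191  40.        ]
rackS [540.29479633 126.38312091  40.        ]
midjar [ 491.19506398 -152.71291022   96.        ] [ 498.91147424 -155.2140913    96.        ]
```

The round-headed key candidates are at these side-image pixels:
- Black T head at (124,228).
- Black disc at (148,231).
- Black square at (171,229).
- Green disc key lying on the table at (229,259).

The black disc in the middle slot fits the description: it is round, black and upright in the rack. The enlarged crop s1 confirms this.

Next I'll work out the move to a view above it.

```bash
cat >> h.py <<'E'
def plan(p0,a0,p1,a1,n,dec=4):
    """rows from pos p0 (mm), tool-y yaw a0 to p1,a1; shift in pre-turn axes"""
    a=a0; p=np.array(p0,float); out=[]
    for i in range(n):
        tgt=np.array(p0)+(np.array(p1)-p0)*(i+1)/n; d=tgt-p
        x=np.array([np.cos(a+np.pi/2),np.sin(a+np.pi/2)]); y=np.array([np.cos(a),np.sin(a)])
        r=[0,0,round((a0-a1)/n,3),round(d[:2]@x/1000,dec),round(d[:2]@y/1000,dec),round(-d[2]/1000,dec)]
        out.append(r)
        p[:2]+=1000*(r[3]*x+r[4]*y); p[2]-=1000*r[5]; a-=r[2]
    for i in range(0,n): print(out[i])
    print('end',p,a)
def st():
    s=manip.get_state(); M=R.from_quat(s['tcp_rot']).as_matrix()
    print('t %.2f'%s['time_s'],'p',s['ee_pos'].round(2),'a %.4f'%np.arctan2(M[1,1],M[0,1]),'z',M[:,2].round(4),'F',s['ft_force'].round(2),'T',s['torque'].round(3),'gap %.2f mm'%(s['finger_gap']*95.1),'q',s['joints'].round(3))
E
python3 - <<'E'
from h import *
st()
plan([138,609.5,214.5],1.348,[485,20,225],-0.285,18,3)
E
```

```text
t 0.15 p [138.05 609.39 214.22] a 1.3480 z [-2.e-04 -7.e-04 -1.e+00] F [ 0.25  0.35 -0.17] T [0.068 0.05  0.054] gap 95.14 mm q [ 1.242  0.491  1.559 -0.     1.092 -0.106]
[0, 0, 0.091, np.float64(-0.026), np.float64(-0.028), np.float64(-0.001)]
[0, 0, 0.091, np.float64(-0.028), np.float64(-0.025), np.float64(-0.0)]
[0, 0, 0.091, np.float64(-0.031), np.float64(-0.022), np.float64(-0.001)]
[0, 0, 0.091, np.float64(-0.033), np.float64(-0.02), np.float64(-0.0)]
[0, 0, 0.091, np.float64(-0.034), np.float64(-0.017), np.float64(-0.001)]
[0, 0, 0.091, np.float64(-0.035), np.float64(-0.013), np.float64(-0.0)]
[0, 0, 0.091, np.float64(-0.037), np.float64(-0.01), np.float64(-0.001)]
[0, 0, 0.091, np.float64(-0.037), np.float64(-0.007), np.float64(-0.001)]
[0, 0, 0.091, np.float64(-0.038), np.float64(-0.003), np.float64(-0.0)]
[0, 0, 0.091, np.float64(-0.038), np.float64(-0.0), np.float64(-0.001)]
[0, 0, 0.091, np.float64(-0.038), np.float64(0.003), np.float64(-0.0)]
[0, 0, 0.091, np.float64(-0.037), np.float64(0.007), np.float64(-0.001)]
[0, 0, 0.091, np.float64(-0.037), np.float64(0.011), np.float64(-0.001)]
[0, 0, 0.091, np.float64(-0.035), np.float64(0.014), np.float64(-0.0)]
[0, 0, 0.091, np.float64(-0.035), np.float64(0.016), np.float64(-0.001)]
[0, 0, 0.091, np.float64(-0.032), np.float64(0.02), np.float64(-0.0)]
[0, 0, 0.091, np.float64(-0.03), np.float64(0.023), np.float64(-0.001)]
[0, 0, 0.091, np.float64(-0.029), np.float64(0.025), np.float64(-0.0)]
end [484.70919267  19.73555231 224.5       ] -0.28999999999999954
```

{"op": "play_rows", "data": {
  "motion": [
    [0,0,0.091,-0.026,-0.028,-0.001,0.095],
    [0,0,0.091,-0.028,-0.025,0,0.095],
    [0,0,0.091,-0.031,-0.022,-0.001,0.095],
    [0,0,0.091,-0.033,-0.02,0,0.095],
    [0,0,0.091,-0.034,-0.017,-0.001,0.095],
    [0,0,0.091,-0.035,-0.013,0,0.095],
    [0,0,0.091,-0.037,-0.01,-0.001,0.095],
    [0,0,0.091,-0.037,-0.007,-0.001,0.095],
    [0,0,0.091,-0.038,-0.003,0,0.095],
    [0,0,0.091,-0.038,0,-0.001,0.095]
  ]
}}

```text
time_s: 1.15
ee_pos: [331.3, 280.9, 220.6]
tcp_rot: [0.538, 0.843, -0.0, -0.0]
ft_force: [0.3, 0.4, -0.0]
finger_gap: 1.002
```

{"op": "play_rows", "data": {
  "motion": [
    [0,0,0.091,-0.038,0.003,0,0.095],
    [0,0,0.091,-0.037,0.007,-0.001,0.095],
    [0,0,0.091,-0.037,0.011,-0.001,0.095],
    [0,0,0.091,-0.035,0.014,0,0.095],
    [0,0,0.091,-0.035,0.016,-0.001,0.095],
    [0,0,0.091,-0.032,0.02,0,0.095],
    [0,0,0.091,-0.03,0.023,-0.001,0.095],
    [0,0,0.091,-0.029,0.025,0,0.095],
    [0,0,0,0,0,0,0.06],
    [0,0,0,0,0,0,0.06]
  ]
}}

```text
time_s: 2.15
ee_pos: [484.6, 19.3, 224.3]
tcp_rot: [0.802, 0.597, -0.0, -0.0]
ft_force: [-0.7, 0.6, -0.5]
finger_gap: 0.887
```

Run:
```python
from h import *
st()
c=snap('wrist','w1'); print(c['origin'],rot(c)[:,2])
w=c
print(proj(w,[[488,53,66],[488,53,40]]))
```

```text
t 2.15 p [484.62  19.34 224.26] a -0.2909 z [-9.e-04  3.e-04 -1.e+00] F [-0.67  0.59 -0.45] T [-0.112  0.086  0.004] gap 84.40 mm q [-0.097  0.282  1.879  0.     0.982  0.194]
[508.24003557  97.93054288 394.60641124] [-0.08274064 -0.27252355 -0.95858484]
[[245.5212489  142.04868739]
 [245.98438678 138.44690966]]
```

View pics/w1.png

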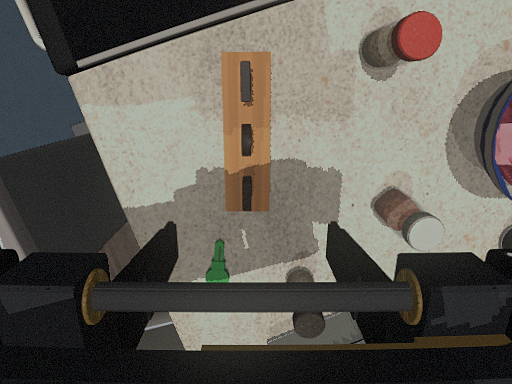

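Run:
```python
from h import *
crop('w1','w1c',190,40,300,220,3.3)
```

```text
(no output)
```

View pics/w1c.png

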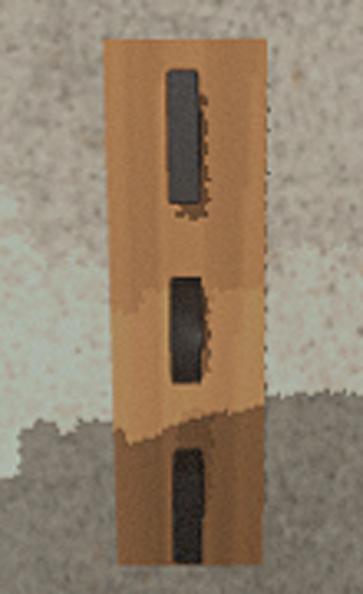

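Run:
```python
from h import *
from scipy.optimize import least_squares
w=load('w1')
C=lambda x,y:np.array([(x+.5)/3.3+190-.5,(y+.5)/3.3+40-.5])
obs=[C(104,39),C(267,39),C(263,565),C(118,565)]
for o in obs: print(onz(w,o,40))
loc=np.array([[-25,85,40],[25,85,40],[25,-85,40],[-25,-85,40]])
def f(v):
    M=R.from_euler('z',v[2]).as_matrix(); return (proj(w,loc@M.T+[v[0],v[1],0])-obs).ravel()
r=least_squares(f,[488,52,-.285]); print(r.x,r.fun.round(2))
x,y,a=r.x
# per-key: predicted outline extents of round disc
M=R.from_euler('z',a).as_matrix(); th=np.linspace(0,2*np.pi,60)
for nm,yo in (('mid',0),):
  P=np.array([[s*4.5,16*np.cos(t)+yo,66+16*np.sin(t)] for s in(-1,1) for t in th])@M.T+[x,y,0]
  q=proj(w,P); q=(q+.5-[190,40])*3.3-.5; print(q.min(0),q.max(0),'seen 171-202, 277-383')
```

```text
[489.59354604 143.78808089  40.        ]
[537.02418982 129.54918598  40.        ]
[489.50394849 -33.45922509  40.        ]
[441.51074705 -19.12313194  40.        ]
[ 4.89394372e+02  5.51689756e+01 -2.85804468e-01] [-0.2   0.09  0.27 -0.22 -0.08 -0.    0.    0.18]
[169.90023304 275.55521057] [202.02289223 383.15907034] seen 171-202, 277-383
```

{"op": "play_rows", "data": {
  "motion": [
    [0,0,-0.005,0.009,-0.0014,0.015,0.05],
    [0,0,0,0.009,-0.0014,0.015,0.05],
    [0,0,0,0.009,-0.0014,0.015,0.05],
    [0,0,0,0.0088,-0.0015,0.015,0.05],
    [0,0,0,0,0,0.015,0.05],
    [0,0,0,0,0,0.015,0.05],
    [0,0,0,0,0,0.015,0.05],
    [0,0,0,0,0,0.015,0.05],
    [0,0,0,0,0,0.01,0.05],
    [0,0,0,0,0,0,0.05]
  ]
}}

```text
time_s: 3.2
ee_pos: [488.6, 56.5, 93.8]
tcp_rot: [0.8, 0.6, -0.001, -0.001]
ft_force: [-0.5, -0.0, 0.3]
finger_gap: 0.526
```

Run:
```python
from h import *
st()
c=snap('wrist','w2'); print(proj(c,[489.4,55.2,66]),proj(c,[manip.get_state()['ee_pos']]))
snap('side','s2'); crop('s2','s2c',80,150,280,290,4)
```

```text
t 3.20 p [488.6   56.52  93.82] a -0.2835 z [-1.9e-03  2.0e-04 -1.0e+00] F [-0.47 -0.04  0.26] T [-0.116  0.059 -0.015] gap 50.01 mm q [-0.019  0.48   2.004  0.     0.66   0.264]
[[253.68775919 225.05351238]] [[252.67408895 243.06371543]]
```

View pics/w2.png

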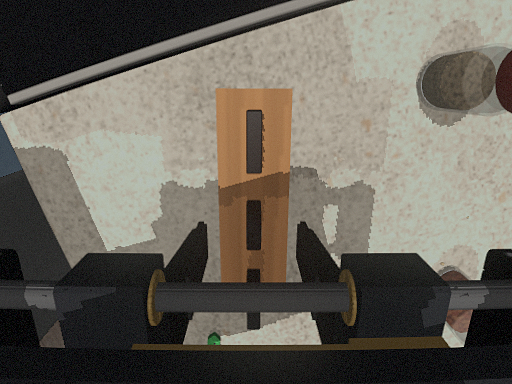

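View pics/s2c.png

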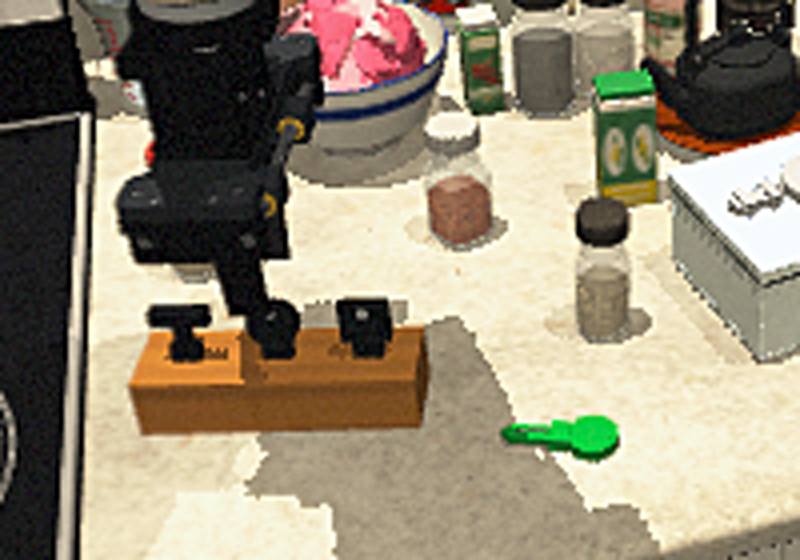

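{"op": "play_rows", "data": {
  "motion": [
    [0,0,0.002,-0.001,0.0011,0.01,0.05],
    [0,0,0,0,0,0.012,0.05],
    [0,0,0,0,0,0.012,0.05],
    [0,0,0,0,0,0.008,0.04],
    [0,0,0,0,0,0.004,0.03],
    [0,0,0,0,0,0,0.02],
    [0,0,0,0,0,0,0.015],
    [0,0,0,0,0,0,0.012],
    [0,0,0,0,0,0,0.012],
    [0,0,0,0,0,0,0.012]
  ]
}}

```text
time_s: 4.3
ee_pos: [490.3, 54.5, 48.9]
tcp_rot: [0.801, 0.599, 0.0, 0.0]
ft_force: [0.2, 0.1, 0.9]
finger_gap: 0.13
```

Run:
```python
from h import *
st()
c=snap('wrist','w3'); crop('w3','w3c',170,180,330,300,5)
```

```text
t 4.30 p [490.28  54.52  48.87] a -0.2869 z [ 5.e-04  1.e-04 -1.e+00] F [0.24 0.12 0.91] T [-0.062  0.088 -0.008] gap 12.33 mm q [-0.023  0.56   2.034  0.     0.547  0.264]
```

View pics/w3c.png

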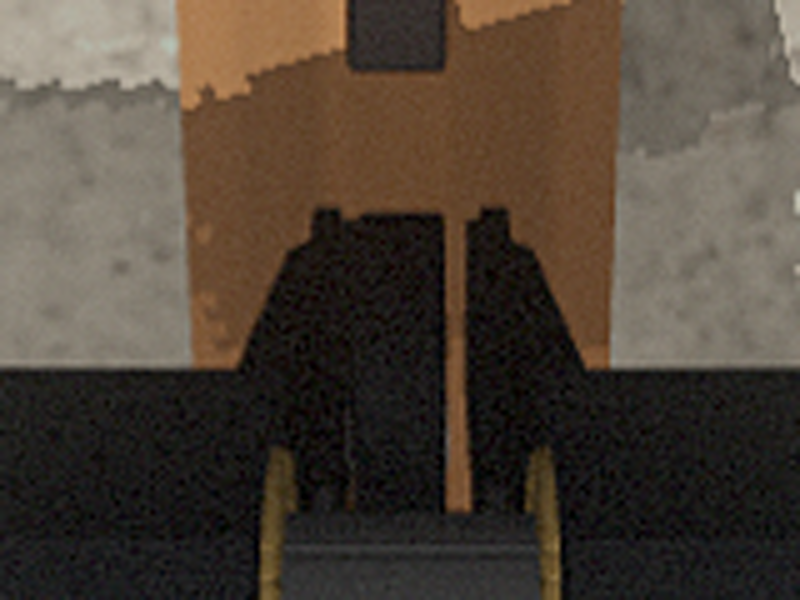

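{"op": "play_rows", "data": {
  "motion": [
    [0,0,0,0.0004,-0.0012,0,0.0125],
    [0,0,0,0,0,0,0.0125],
    [0,0,0,0,0,0,0.01],
    [0,0,0,0,0,0,0.008],
    [0,0,0,0,0,0,0.004],
    [0,0,0,0,0,0,0],
    [0,0,0,0,0,0,0],
    [0,0,0,0,0,0,0],
    [0,0,0,0,0,0,0],
    [0,0,0,0,0,0,0]
  ]
}}

```text
time_s: 5.35
ee_pos: [489.2, 55.2, 48.6]
tcp_rot: [0.801, 0.599, 0.0, 0.0]
ft_force: [-0.1, 0.2, -0.9]
finger_gap: 0.1
```

Run:
```python
from h import *
st()
c=snap('wrist','w4'); crop('w4','w4c',170,180,330,300,5)
```

```text
t 5.35 p [489.21  55.25  48.64] a -0.2870 z [ 1.e-04  1.e-04 -1.e+00] F [-0.06  0.18 -0.86] T [-0.034  0.014  0.015] gap 9.53 mm q [-0.022  0.559  2.036  0.     0.546  0.265]
```

View pics/w4c.png

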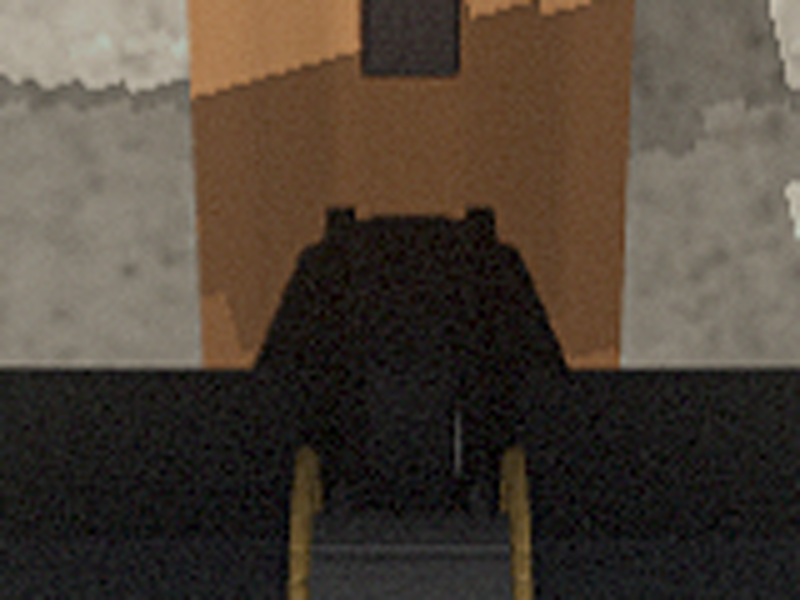

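Wrist view w4: the head is between both pads around (251,235) and the gap is 9.5 mm. Next I lift, and check the tall bottles near the box before moving there.

{"op": "play_rows", "data": {
  "motion": [
    [0,0,0,0,0,-0.006,0],
    [0,0,0,0,0,-0.01,0],
    [0,0,0,0,0,-0.014,0],
    [0,0,0,0,0,-0.018,0],
    [0,0,0,0,0,-0.02,0],
    [0,0,0,0,0,-0.02,0],
    [0,0,0,0,0,-0.02,0],
    [0,0,0,0,0,-0.02,0],
    [0,0,0,0,0,-0.014,0],
    [0,0,0,0,0,-0.008,0]
  ]
}}

```text
time_s: 6.4
ee_pos: [489.3, 55.2, 200.5]
tcp_rot: [0.801, 0.599, 0.001, 0.001]
ft_force: [0.4, 0.4, -0.8]
finger_gap: 0.093
```

Run:
```python
from h import *
st()
snap('side','s3'); crop('s3','s3c',80,120,280,270,4)
crop('side0','s0r',270,80,400,220,4)
s=load('side0')
for n,uv in dict(olive=(331,178),greencap=(304,177),right=(352,172),plateL=(282,170),plateFront=(320,185)).items(): print(n,onz(s,uv,0).round(0))
```

```text
t 6.40 p [489.28  55.23 200.51] a -0.2870 z [ 0.0021  0.     -1.    ] F [ 0.41  0.36 -0.77] T [-0.086  0.069 -0.021] gap 8.82 mm q [-0.022  0.32   1.895  0.     0.924  0.265]
olive [ 660. -545.    0.]
greencap [ 694. -462.    0.]
right [ 673. -634.    0.]
plateL [ 761. -410.    0.]
plateFront [ 632. -490.    0.]
```

View pics/s3c.png

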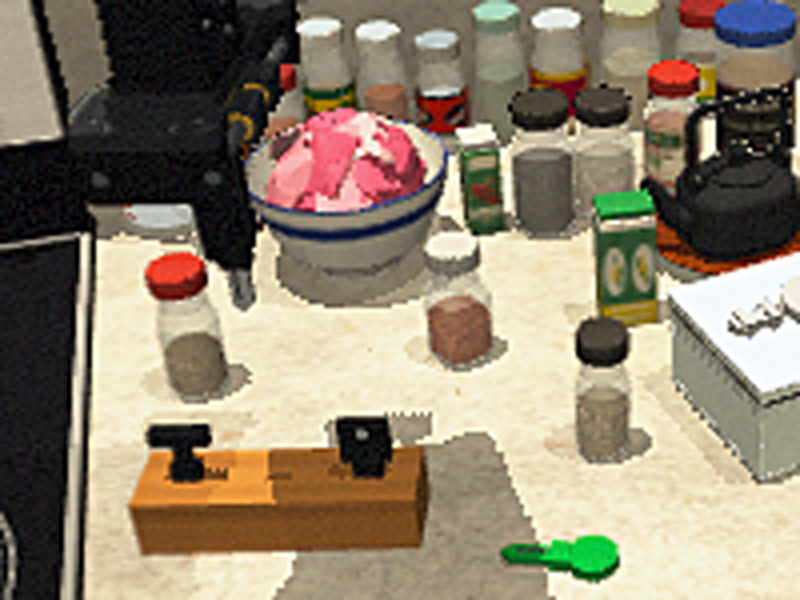

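View pics/s0r.png

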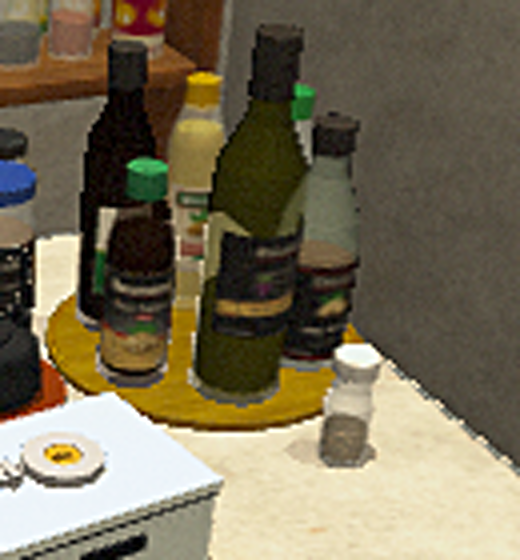

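The key is out: its steel blade hangs below the fingers at side pixel (140,190). The square and T keys are still in the rack.

Run:
```python
from h import *
plan([489.3,55.2,200.5],-.287,[513.6,-349.4,204],0.178,15,3)
```

```text
[0, 0, -0.031, np.float64(-0.025), np.float64(0.009), np.float64(-0.0)]
[0, 0, -0.031, np.float64(-0.026), np.float64(0.009), np.float64(-0.0)]
[0, 0, -0.031, np.float64(-0.026), np.float64(0.007), np.float64(-0.001)]
[0, 0, -0.031, np.float64(-0.026), np.float64(0.007), np.float64(0.0)]
[0, 0, -0.031, np.float64(-0.027), np.float64(0.006), np.float64(-0.0)]
[0, 0, -0.031, np.float64(-0.026), np.float64(0.005), np.float64(-0.0)]
[0, 0, -0.031, np.float64(-0.027), np.float64(0.004), np.float64(-0.001)]
[0, 0, -0.031, np.float64(-0.027), np.float64(0.004), np.float64(0.0)]
[0, 0, -0.031, np.float64(-0.026), np.float64(0.003), np.float64(-0.0)]
[0, 0, -0.031, np.float64(-0.027), np.float64(0.001), np.float64(-0.0)]
[0, 0, -0.031, np.float64(-0.027), np.float64(0.001), np.float64(-0.001)]
[0, 0, -0.031, np.float64(-0.027), np.float64(0.001), np.float64(0.0)]
[0, 0, -0.031, np.float64(-0.027), np.float64(-0.001), np.float64(-0.0)]
[0, 0, -0.031, np.float64(-0.027), np.float64(-0.002), np.float64(-0.0)]
[0, 0, -0.031, np.float64(-0.027), np.float64(-0.002), np.float64(-0.0)]
end [ 513.54460045 -349.07197905  203.5       ] 0.178
```

{"op": "play_rows", "data": {
  "motion": [
    [0,0,-0.031,-0.025,0.009,0,0],
    [0,0,-0.031,-0.026,0.009,0,0],
    [0,0,-0.031,-0.026,0.007,-0.001,0],
    [0,0,-0.031,-0.026,0.007,0,0],
    [0,0,-0.031,-0.027,0.006,0,0],
    [0,0,-0.031,-0.026,0.005,0,0],
    [0,0,-0.031,-0.027,0.004,-0.001,0],
    [0,0,-0.031,-0.027,0.004,0,0],
    [0,0,-0.031,-0.026,0.003,0,0],
    [0,0,-0.031,-0.027,0.001,0,0]
  ]
}}

```text
time_s: 7.45
ee_pos: [504.6, -215.1, 200.2]
tcp_rot: [0.698, 0.716, -0.0, -0.0]
ft_force: [0.4, 0.3, -0.6]
finger_gap: 0.097
```

{"op": "play_rows", "data": {
  "motion": [
    [0,0,-0.031,-0.027,0.001,-0.001,0],
    [0,0,-0.031,-0.027,0.001,0,0],
    [0,0,-0.031,-0.027,-0.001,0,0],
    [0,0,-0.031,-0.027,-0.002,0,0],
    [0,0,-0.031,-0.027,-0.002,0,0],
    [0,0,0,0,0,0,0],
    [0,0,0,0,0,0,0],
    [0,0,0,0,0,0,0],
    [0,0,0,0,0,0,0],
    [0,0,0,0,0,0,0]
  ]
}}

```text
time_s: 8.45
ee_pos: [513.6, -348.3, 201.8]
tcp_rot: [0.641, 0.767, 0.0, 0.0]
ft_force: [0.8, 0.0, 0.3]
finger_gap: 0.097
```

Run:
```python
from h import *
st()
c=snap('wrist','w5')
p=manip.get_state()['ee_pos']; print(proj(c,[[506.5,-310,86],p,p+[0,0,-38.6]]))
```

```text
t 8.45 p [ 513.55 -348.34  201.79] a 0.1787 z [ 1.e-04  0.e+00 -1.e+00] F [0.79 0.01 0.35] T [-0.029  0.06  -0.042] gap 9.19 mm q [-0.702  0.497  1.586  0.     1.059 -0.881]
[[250.88993042 142.55228953]
 [250.57700604 242.52462312]
 [250.77053041 217.46324743]]
```

View pics/w5.png

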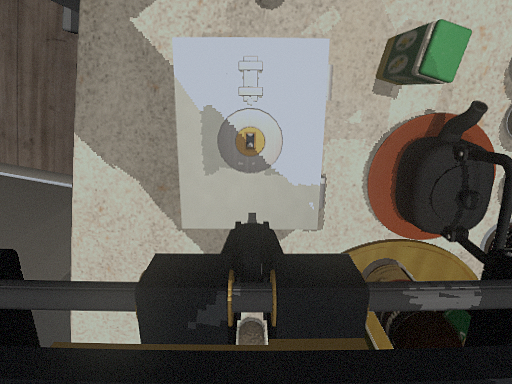

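Run:
```python
from h import *
crop('w5','w5a',212,100,292,180,8)
crop('w5','w5b',222,195,282,260,9)
crop('w5','w5c',165,30,345,240,2.8)
```

```text
(no output)
```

View pics/w5a.png

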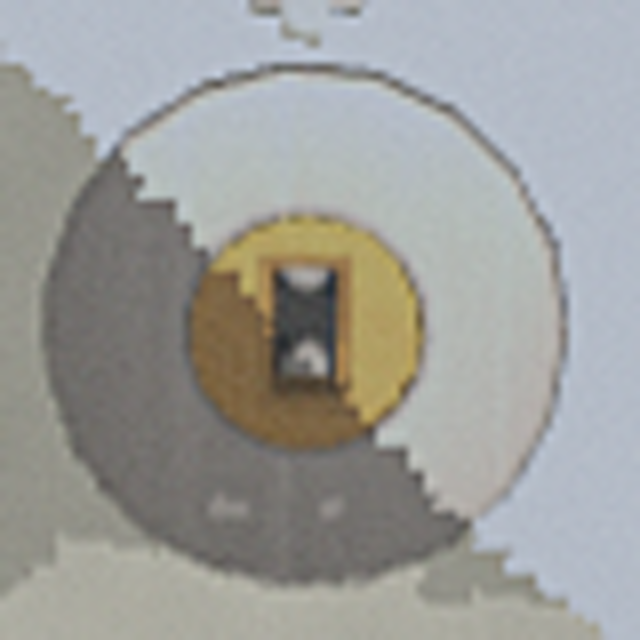

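View pics/w5b.png

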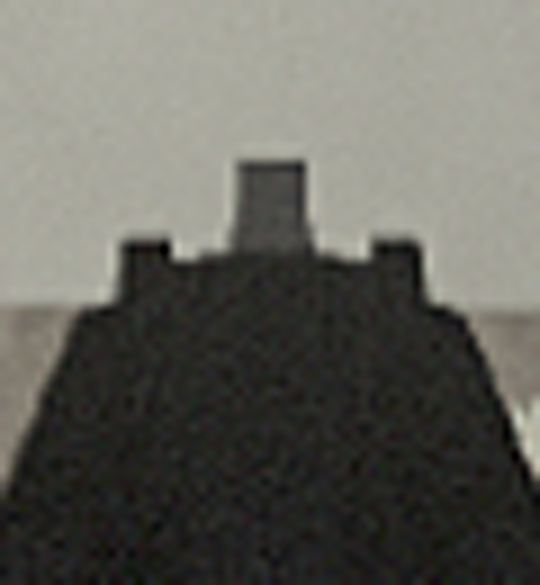

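View pics/w5c.png

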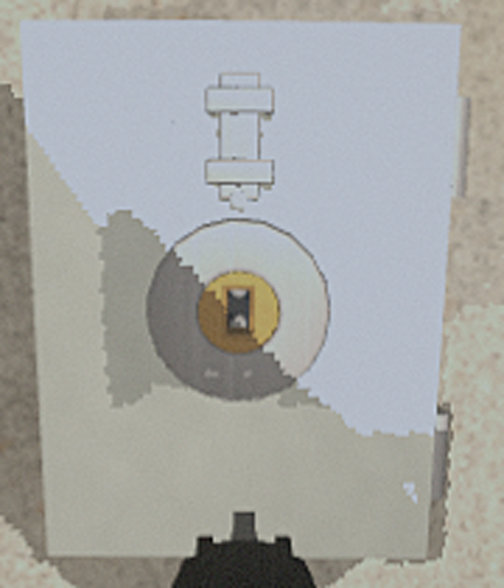

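Run:
```python
from h import *
from scipy.optimize import least_squares
w=load('w5')
A=lambda x,y:np.array([(x+.5)/8+212-.5,(y+.5)/8+100-.5])
iA=lambda p:(p+.5-[212,100])*8-.5
Cc=lambda x,y:np.array([(x+.5)/2.8+165-.5,(y+.5)/2.8+30-.5])
print('kw',onz(w,A(305.5,330),86))
c=[Cc(20,21),Cc(460,25),Cc(427,556),Cc(47,557)]
P=[onz(w,q,78) for q in c]; print(np.array(P).round(1))
loc=np.array([[-65,85,78],[65,85,78],[65,-85,78],[-65,-85,78]])
f=lambda v:(proj(w,loc@R.from_euler('z',v[2]).as_matrix().T+[v[0],v[1],0])-c).ravel()
r=least_squares(f,[506,-310,.18]); print(r.x,r.fun.round(2))
x,y,a=r.x
M=R.from_euler('z',a).as_matrix()
def pr(l): return iA(proj(w,np.array(l)@M.T+[x,y,0])).round(0)
print('outer chamfer',pr([[-5,8.5,86],[5,8.5,86],[5,-8.5,86],[-5,-8.5,86]]))
print('inner',pr([[-3.5,7,84.5],[3.5,7,84.5],[3.5,-7,84.5],[-3.5,-7,84.5]]))
th=np.linspace(0,2*np.pi,80)
for rr,z in((28.5,87.5),(28.5,78),(12.5,87.5),(12.5,86)):
  q=pr([[rr*np.cos(t),rr*np.sin(t),z] for t in th]); print(rr,z,q.min(0),q.max(0))
# tip of held blade
B=lambda x,y:np.array([(x+.5)/9+222-.5,(y+.5)/9+195-.5])
s=manip.get_state(); p=s['ee_pos']; Q=R.from_quat(s['tcp_rot']).as_matrix()
def prb(l): return ((proj(w,np.array(l)@Q.T+p)+.5-[222,195])*9-.5).round(0)
# tool frame: x=tool x is key +-y ; blade width along tool x 12, thickness tool y 5; z +38.6 tip
for z in (19-1.3+22,):pass
h=-17.4
print('blade tip nose',prb([[0,-2.5,h+56],[0,2.5,h+56]]),'nose shoulder',prb([[6,-2.5,h+50],[6,2.5,h+50]]),'shoulder blade',prb([[6,-2.5,h+26],[6,2.5,h+26],[9,-5,h+26],[9,5,h+26]]))
```

```text
kw [ 505.2622797  -308.68951537   86.        ]
[[ 426.9 -236.6   78. ]
 [ 554.8 -214.6   78. ]
 [ 584.1 -381.1   78. ]
 [ 455.6 -404.7   78. ]]
[ 5.05392392e+02 -3.09260507e+02  1.72679148e-01] [-0.22  0.12  0.05 -0.32 -0.29  0.69  0.49 -0.45]
outer chamfer [[260. 256.]
 [353. 257.]
 [351. 413.]
 [260. 413.]]
inner [[274. 269.]
 [339. 269.]
 [338. 397.]
 [274. 397.]]
28.5 87.5 [41. 66.] [570. 595.]
28.5 78 [50. 62.] [563. 575.]
12.5 87.5 [190. 220.] [422. 452.]
12.5 86 [190. 219.] [421. 449.]
blade tip nose [[230. 206.]
 [296. 206.]] nose shoulder [[228. 159.]
 [297. 159.]] shoulder blade [[223. 289.]
 [300. 289.]
 [184. 246.]
 [339. 246.]]
```

{"op": "play_rows", "data": {
  "motion": [
    [0,0,0.005,0.006,-0.0003,0.004,0],
    [0,0,0,0.006,-0.0003,0.008,0],
    [0,0,0,0.006,-0.0003,0.01,0],
    [0,0,0,0.006,-0.0002,0.01,0],
    [0,0,0,0.006,-0.0002,0.01,0],
    [0,0,0,0.006,-0.0002,0.01,0],
    [0,0,0,0.0043,-0.0002,0.01,0],
    [0,0,0,0,0,0.005,0],
    [0,0,0,0,0,0,0],
    [0,0,0,0,0,0,0]
  ]
}}

```text
time_s: 9.5
ee_pos: [505.0, -310.0, 134.7]
tcp_rot: [0.643, 0.765, 0.0, 0.0]
ft_force: [0.1, 0.6, -0.2]
finger_gap: 0.101
```

Run:
```python
from h import *
st()
c=snap('wrist','w6');crop('w6','w6a',205,180,295,260,8)
c=snap('side','s6');crop('s6','s6a',240,150,330,220,8)
c=snap('top','t6');crop('t6','t6a',240,160,320,230,8)
```

```text
t 9.50 p [ 504.95 -309.97  134.71] a 0.1728 z [ 3.e-04 -1.e-04 -1.e+00] F [ 0.13  0.57 -0.17] T [-0.137 -0.012 -0.006] gap 9.60 mm q [-0.662  0.535  1.726  0.     0.88  -0.835]
```

View pics/w6a.png

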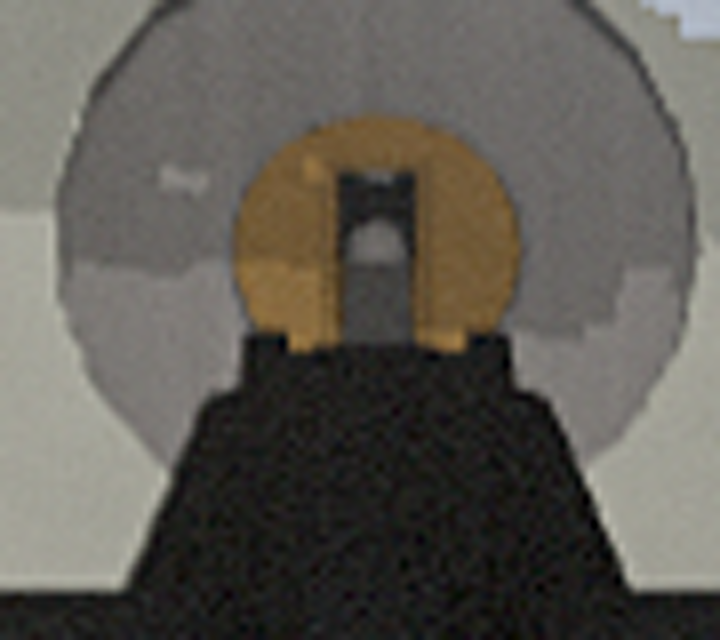

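View pics/s6a.png

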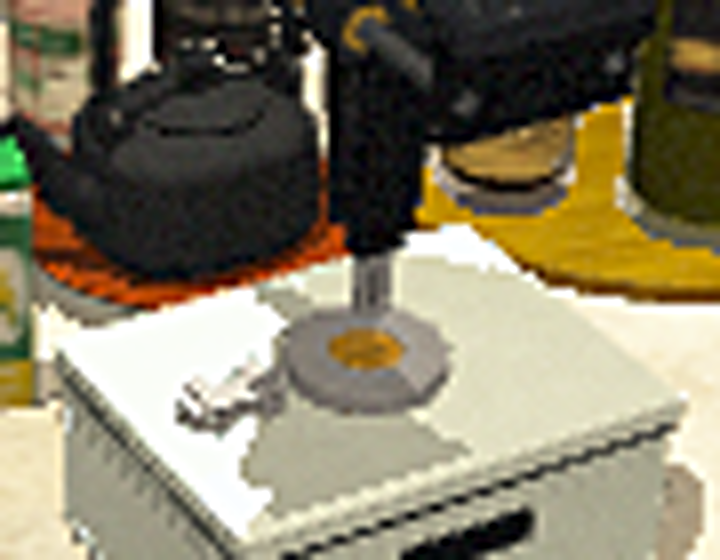

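```bash
python3 - <<'E'
from h import *
w=load('w6'); s=manip.get_state(); p=s['ee_pos'];Q=R.from_quat(s['tcp_rot']).as_matrix()
iA=lambda q:((q+.5-[205,180])*8-.5).round(0)
A=lambda x,y:np.array([(x+.5)/8+205-.5,(y+.5)/8+180-.5])
h=-17.4
print('corner',iA(proj(w,np.array([[6,-2.5,h+50],[6,2.5,h+50],[6,-2.5,h+26]])@Q.T+p)))
T=lambda P:Q.T@(np.array(P)-p)
# slot features in tool frame
for n,uv,z in (('chTopOuter',(376,160),86),('slotinnerTopL',(337,172),84.5),('slotR',(415,172),84.5),('chL',(322,250),86),('chR',(430,250),86),('plugtop',(378,115),87.5),('plugL',(234,250),86.5),('plugR',(522,250),86.5),('ringL',(57,200),87.5),('ringR',(693,200),87.5)):
  print(n,T(onz(w,A(*uv),z)).round(2))
a=.1727
for kw in ([505.3,-308.85],[504.95,-309.97]):
  M=R.from_euler('z',a).as_matrix(); L=np.array([[0,8.5,86],[0,7,84.5],[0,12.5,87.5],[-28.5,0,87.5],[28.5,0,87.5]])
  print(iA(proj(w,L@M.T+[*kw,0])))
  th=np.linspace(0,6.28,100)
  q=iA(proj(w,np.array([[28.5*np.cos(t),28.5*np.sin(t),87.5] for t in th])@M.T+[*kw,0])); i=q[:,0].argmin();j=q[:,0].argmax(); print(q[i],q[j])
E
python3 -c "
import sys;sys.path.insert(0,'.')
import os;os.chdir('.')
from h import *
crop('w6','w6b',235,190,270,230,18)"
```

```text
corner [[339. 261.]
 [400. 261.]
 [334. 377.]]
chTopOuter [ 9.26  0.49 48.96]
slotinnerTopL [ 7.65 -2.93 50.46]
slotR [ 7.65  3.92 50.46]
chL [ 0.91 -4.26 48.96]
chR [ 0.91  5.25 48.97]
plugtop [13.83  0.67 47.46]
plugL [  1.09 -11.97  48.46]
plugR [ 1.1  13.32 48.47]
ringL [  6.08 -27.24  47.45]
ringR [ 6.09 28.06 47.48]
[[376. 157.]
 [376. 168.]
 [376. 118.]
 [ 51. 254.]
 [702. 254.]]
[ 50. 244.] [702. 254.]
[[370. 168.]
 [370. 179.]
 [370. 130.]
 [ 45. 265.]
 [695. 266.]]
[ 45. 236.] [695. 266.]
```

View pics/w6b.png

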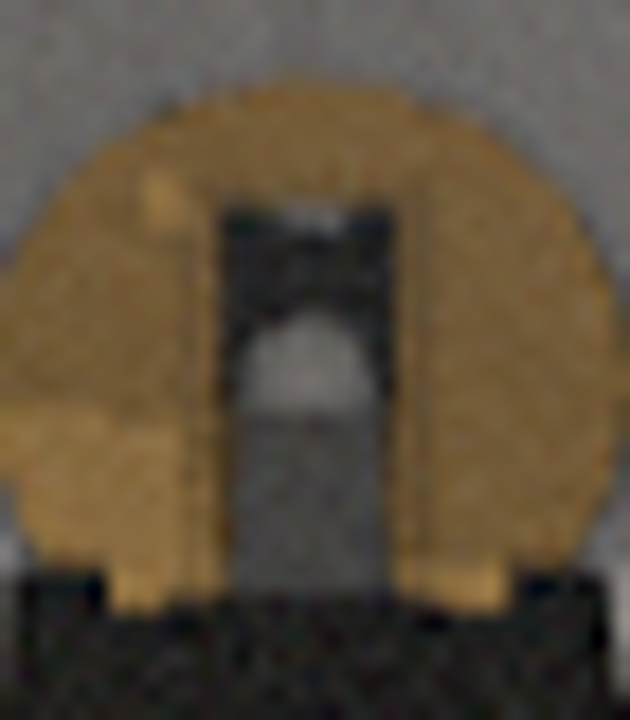

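{"op": "play_rows", "data": {
  "motion": [
    [0,0,0,0.001,-0.0001,0,0],
    [0,0,0,0,0,0.002,0],
    [0,0,0,0,0,0.002,0],
    [0,0,0,0,0,0.002,0],
    [0,0,0,0,0,0.002,0],
    [0,0,0,0,0,0.002,0],
    [0,0,0,0,0,0.002,0],
    [0,0,0,0,0,0.002,0],
    [0,0,0,0,0,0.002,0],
    [0,0,0,0,0,0,0]
  ]
}}

```text
time_s: 10.65
ee_pos: [504.4, -308.6, 118.3]
tcp_rot: [0.643, 0.766, 0.0, -0.0]
ft_force: [0.2, 0.0, -0.4]
finger_gap: 0.094
```

Run:
```python
from h import *
st()
c=snap('wrist','w7');crop('w7','w7a',225,180,275,240,12)
c=snap('side','s7');crop('s7','s7a',240,150,330,220,8)
```

```text
t 10.65 p [ 504.39 -308.59  118.27] a 0.1730 z [-4.e-04  4.e-04 -1.e+00] F [ 0.17  0.   -0.42] T [-0.09   0.04  -0.011] gap 8.90 mm q [-0.661  0.555  1.742  0.     0.845 -0.834]
```

View pics/w7a.png

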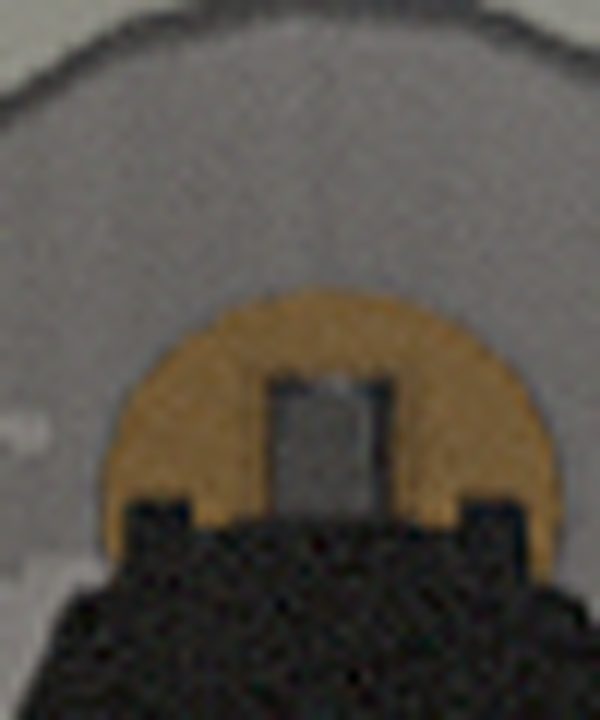

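View pics/s7a.png

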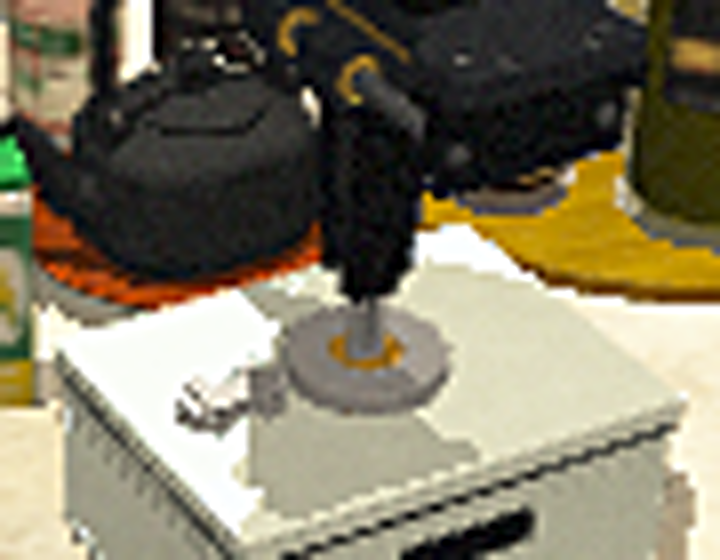

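{"op": "play_rows", "data": {
  "motion": [
    [0,0,0,0,0.0004,0,0],
    [0,0,0,0,0,0.0015,0],
    [0,0,0,0,0,0.0015,0],
    [0,0,0,0,0,0.0015,0],
    [0,0,0,0,0,0.0015,0],
    [0,0,0,0,0,0.0015,0],
    [0,0,0,0,0,0,0],
    [0,0,0,0,0,0,0],
    [0,0,0,0,0,0,0],
    [0,0,0,0,0,0,0]
  ]
}}

```text
time_s: 11.75
ee_pos: [505.0, -308.9, 111.2]
tcp_rot: [0.643, 0.766, 0.0, 0.0]
ft_force: [1.3, -4.0, 0.8]
finger_gap: 0.097
```

Run:
```python
from h import *
st()
c=snap('wrist','w8');crop('w8','w8a',225,180,275,240,12)
```

```text
t 11.75 p [ 505.05 -308.87  111.2 ] a 0.1730 z [ 5.e-04 -4.e-04 -1.e+00] F [ 1.33 -3.99  0.76] T [-0.842 -0.162  0.009] gap 9.26 mm q [-0.66   0.565  1.747 -0.     0.829 -0.833]
```

View pics/w8a.png

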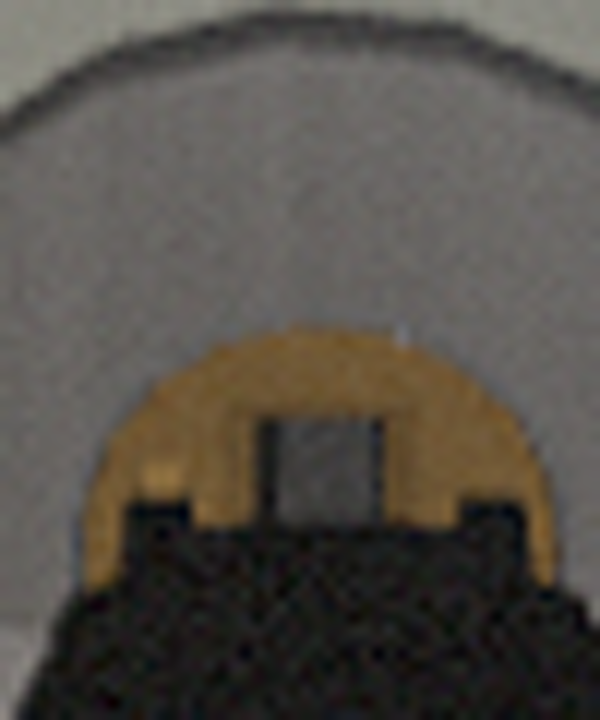

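{"op": "play_rows", "data": {
  "motion": [
    [0,0,0,-0.0004,0,0,0],
    [0,0,0,0,0,0.001,0],
    [0,0,0,0,0,0.001,0],
    [0,0,0,0,0,0.001,0],
    [0,0,0,0,0,0.001,0],
    [0,0,0,0,0,0.001,0],
    [0,0,0,0,0,0.001,0],
    [0,0,0,0,0,0,0],
    [0,0,0,0,0,0,0],
    [0,0,0,0,0,0,0]
  ]
}}

```text
time_s: 12.8
ee_pos: [505.0, -309.2, 105.1]
tcp_rot: [0.643, 0.766, -0.0, 0.0]
ft_force: [0.9, -4.9, 3.5]
finger_gap: 0.097
```

Run:
```python
from h import *
st()
```

```text
t 12.80 p [ 505.01 -309.16  105.14] a 0.1730 z [ 2.e-04 -2.e-04 -1.e+00] F [ 0.91 -4.88  3.49] T [-1.061 -0.152  0.008] gap 9.27 mm q [-0.661  0.573  1.751 -0.     0.817 -0.834]
```

{"op": "play_rows", "data": {
  "motion": [
    [0,0,0,-0.0005,0,0,0],
    [0,0,0,0,0,0.001,0],
    [0,0,0,0,0,0.001,0],
    [0,0,0,0,0,0.001,0],
    [0,0,0,0,0,0.001,0],
    [0,0,0,0,0,0.001,0],
    [0,0,0,0,0,0.001,0],
    [0,0,0,0,0,0,0],
    [0,0,0,0,0,0,0],
    [0,0,0,0,0,0,0]
  ]
}}

```text
time_s: 13.8
ee_pos: [504.9, -309.0, 98.8]
tcp_rot: [0.643, 0.766, 0.0, -0.001]
ft_force: [2.3, 0.7, 1.8]
finger_gap: 0.099
```

Run:
```python
from h import *
st()
c=snap('wrist','w9');crop('w9','w9a',225,180,275,240,12)
c=snap('side','s9');crop('s9','s9a',240,150,330,220,8)
```

```text
t 13.80 p [ 504.91 -308.98   98.8 ] a 0.1729 z [-6.0e-04  1.1e-03 -1.0e+00] F [2.3  0.69 1.82] T [ 0.159 -0.424 -0.01 ] gap 9.39 mm q [-6.610e-01  5.820e-01  1.756e+00  1.000e-03  8.050e-01 -8.340e-01]
```

View pics/w9a.png

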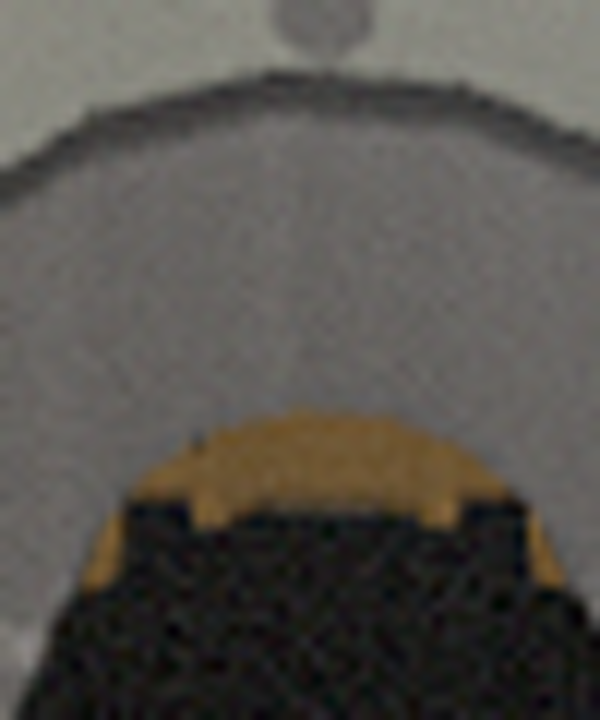

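View pics/s9a.png

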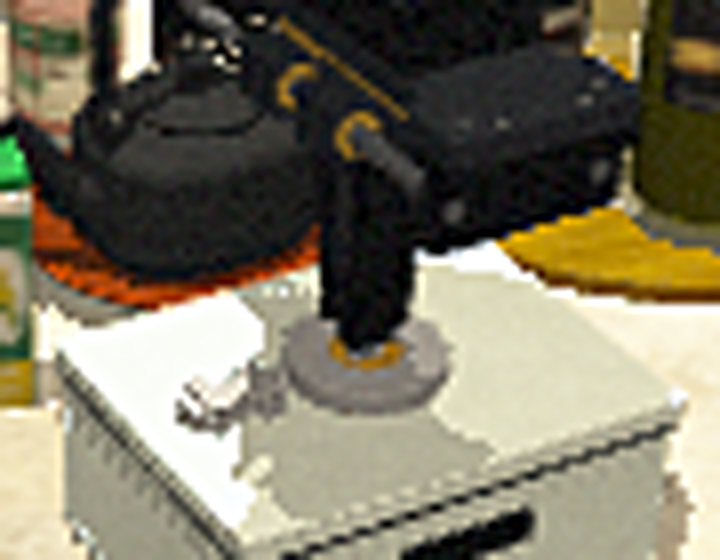

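{"op": "play_rows", "data": {
  "motion": [
    [0,0,0,0,0,0.001,0],
    [0,0,0,0,0,0.001,0],
    [0,0,0,0,0,0.001,0],
    [0,0,0,0,0,0.001,0],
    [0,0,0,0,0,0.0005,0],
    [0,0,0,0,0,0,0],
    [0,0,0,0,0,0,0],
    [0,0,0,0,0,0,0],
    [0,0,0,0,0,0,0],
    [0,0,0,0,0,0,0]
  ]
}}

```text
time_s: 14.9
ee_pos: [504.9, -309.3, 94.6]
tcp_rot: [0.643, 0.766, 0.0, -0.0]
ft_force: [-1.6, 3.6, 5.6]
finger_gap: 0.095
```

Run:
```python
from h import *
st()
```

```text
t 14.90 p [ 504.87 -309.3    94.63] a 0.1730 z [-4.e-04  5.e-04 -1.e+00] F [-1.64  3.59  5.64] T [ 0.658  0.437 -0.009] gap 9.06 mm q [-0.661  0.588  1.759  0.     0.796 -0.834]
```

{"op": "play_rows", "data": {
  "motion": [
    [0,0,0,0.0003,-0.0001,0.0005,0],
    [0,0,0,0,0,0.0003,0],
    [0,0,0,0,0,0,0],
    [0,0,0,0,0,0,0],
    [0,0,0,0,0,0,0],
    [0,0,0,0,0,0,0],
    [0,0,0,0,0,0,0],
    [0,0,0,0,0,0,0],
    [0,0,0,0,0,0,0],
    [0,0,0,0,0,0,0]
  ]
}}

```text
time_s: 15.9
ee_pos: [504.9, -309.2, 94.5]
tcp_rot: [0.643, 0.766, 0.0, 0.0]
ft_force: [-2.5, 3.7, 10.8]
finger_gap: 0.096
```

Run:
```python
from h import *
st()
c=snap('side','s10');crop('s10','s10a',260,170,310,210,14)
```

```text
t 15.90 p [ 504.9  -309.25   94.47] a 0.1731 z [ 3.e-04 -2.e-04 -1.e+00] F [-2.53  3.71 10.79] T [ 0.648  0.591 -0.087] gap 9.09 mm q [-0.661  0.588  1.76   0.     0.794 -0.834]
```

View pics/s10a.png

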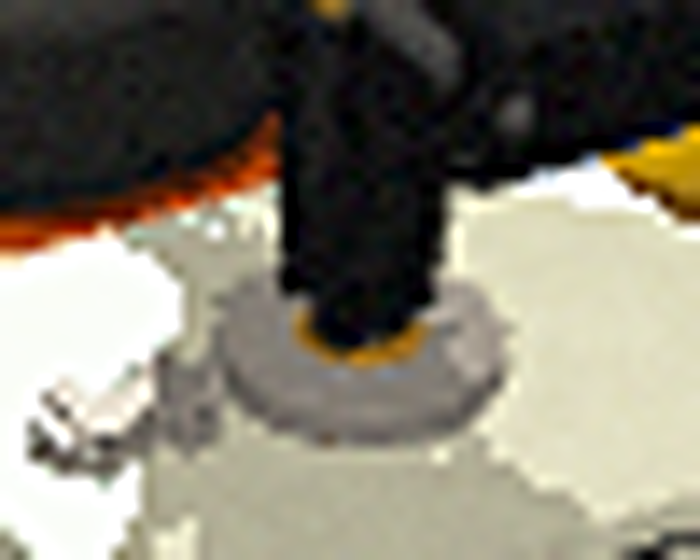

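{"op": "play_rows", "data": {
  "motion": [
    [0,0,0,0.0006,0,0.0004,0],
    [0,0,0,0,0,0,0],
    [0,0,0,-0.0006,0,0.0002,0],
    [0,0,0,-0.0006,0,0,0],
    [0,0,0,0,0,0,0],
    [0,0,0,0.0006,0,0,0],
    [0,0,0,0,0,0,0],
    [0,0,0,0,0,0,0],
    [0,0,0,0,0,0,0],
    [0,0,0,0,0,0,0]
  ]
}}

```text
time_s: 16.95
ee_pos: [505.0, -309.3, 94.4]
tcp_rot: [0.643, 0.766, 0.0, 0.0]
ft_force: [-4.4, 5.5, 16.3]
finger_gap: 0.097
```

Run:
```python
from h import *
st()
```

```text
t 16.95 p [ 504.98 -309.26   94.38] a 0.1731 z [ 7.e-04 -5.e-04 -1.e+00] F [-4.42  5.48 16.35] T [ 0.777  0.892 -0.028] gap 9.18 mm q [-0.661  0.588  1.76  -0.     0.793 -0.834]
```

{"op": "play_rows", "data": {
  "motion": [
    [0,0,0,0.0003,-0.0003,-0.0004,0],
    [0,0,0.06,0,0,0,0],
    [0,0,0.06,0,0,0,0],
    [0,0,0.06,0,0,0,0],
    [0,0,0.06,0,0,0,0],
    [0,0,0.06,0,0,0,0],
    [0,0,0.06,0,0,0,0],
    [0,0,0.06,0,0,0,0],
    [0,0,0,0,0,0,0],
    [0,0,0,0,0,0,0]
  ]
}}

```text
time_s: 17.95
ee_pos: [505.3, -309.2, 94.5]
tcp_rot: [0.789, 0.615, 0.0, 0.001]
ft_force: [0.1, 3.0, 10.3]
finger_gap: 0.094
```

Run:
```python
from h import *
st()
```

```text
t 17.95 p [ 505.33 -309.25   94.48] a -0.2471 z [ 0.0021 -0.0011 -1.    ] F [ 0.08  3.04 10.3 ] T [ 0.561 -0.003  0.015] gap 8.98 mm q [-6.61e-01  5.87e-01  1.76e+00  1.00e-03  7.92e-01 -4.14e-01]
```

{"op": "play_rows", "data": {
  "motion": [
    [0,0,0.07,0,0,0,0],
    [0,0,0.07,0,0,0,0],
    [0,0,0.07,0,0,0,0],
    [0,0,0.07,0,0,0,0],
    [0,0,0.07,0,0,0,0],
    [0,0,0.07,0,0,0,0],
    [0,0,0.07,0,0,0,0],
    [0,0,0.07,0,0,0,0],
    [0,0,0,0,0,0,0],
    [0,0,0,0,0,0,0]
  ]
}}

```text
time_s: 18.95
ee_pos: [505.8, -309.6, 94.5]
tcp_rot: [0.928, 0.373, 0.001, 0.001]
ft_force: [2.2, 2.8, 9.6]
finger_gap: 0.099
```

Run:
```python
from h import *
st()
c=snap('side','s11');crop('s11','s11a',240,150,330,220,8)
c=snap('wrist','w11')
```

```text
t 18.95 p [ 505.79 -309.62   94.53] a -0.8072 z [ 0.0032 -0.0019 -1.    ] F [2.15 2.82 9.6 ] T [ 0.416 -0.434  0.075] gap 9.38 mm q [-6.610e-01  5.880e-01  1.759e+00  1.000e-03  7.910e-01  1.460e-01]
```

View pics/s11a.png

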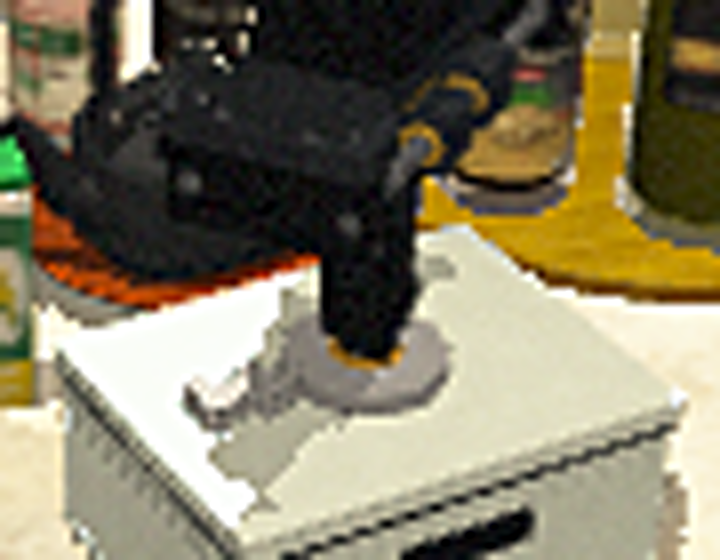

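View pics/w11.png

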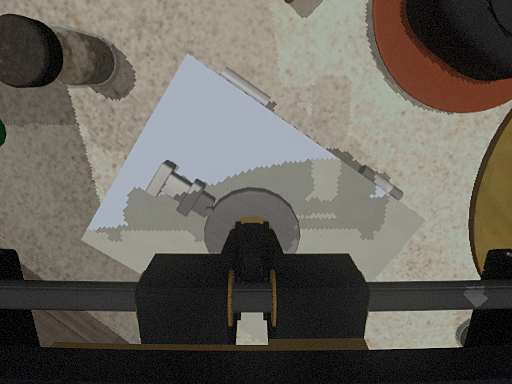

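{"op": "play_rows", "data": {
  "motion": [
    [0,0,0.07,0,0,0,0],
    [0,0,0.07,0,0,0,0],
    [0,0,0.07,0,0,0,0],
    [0,0,0.07,0,0,0,0],
    [0,0,0.07,0,0,0,0],
    [0,0,0.07,0,0,0,0],
    [0,0,0.07,0,0,0,0],
    [0,0,0.07,0,0,0,0],
    [0,0,0,0,0,0,0],
    [0,0,0,0,0,0,0]
  ]
}}

```text
time_s: 20.05
ee_pos: [506.1, -310.2, 94.6]
tcp_rot: [0.995, 0.102, 0.002, 0.002]
ft_force: [3.7, -0.2, 7.9]
finger_gap: 0.095
```

Run:
```python
from h import *
st()
```

```text
t 20.05 p [ 506.11 -310.16   94.6 ] a -1.3671 z [ 0.004 -0.003 -1.   ] F [ 3.71 -0.22  7.91] T [-0.151 -0.527  0.112] gap 9.05 mm q [-0.661  0.588  1.759  0.     0.79   0.706]
```

{"op": "play_rows", "data": {
  "motion": [
    [0,0,0.03,0,0,0,0],
    [0,0,0.03,0,0,0,0],
    [0,0,0.03,0,0,0,0],
    [0,0,0.03,0,0,0,0],
    [0,0,0.03,0,0,0,0],
    [0,0,0,0,0,0,0],
    [0,0,0,0,0,0,0],
    [0,0,0,0,0,0,0],
    [0,0,0,0,0,0,0],
    [0,0,0,0,0,0,0]
  ]
}}

```text
time_s: 21.05
ee_pos: [506.1, -310.3, 94.6]
tcp_rot: [1.0, 0.027, 0.002, 0.002]
ft_force: [3.2, -1.7, 6.9]
finger_gap: 0.101
```

Run:
```python
from h import *
st()
c=snap('side','s12');crop('s12','s12a',240,150,330,220,8)
c=snap('wrist','w12'); crop('w12','w12a',100,140,300,300,4)
c=snap('top','t12'); crop('t12','t12a',240,170,320,235,8)
```

```text
t 21.05 p [ 506.11 -310.33   94.6 ] a -1.5169 z [ 0.0041 -0.0032 -1.    ] F [ 3.23 -1.74  6.93] T [-0.227 -0.519  0.061] gap 9.58 mm q [-0.661  0.588  1.759 -0.     0.79   0.856]
```

View pics/s12a.png

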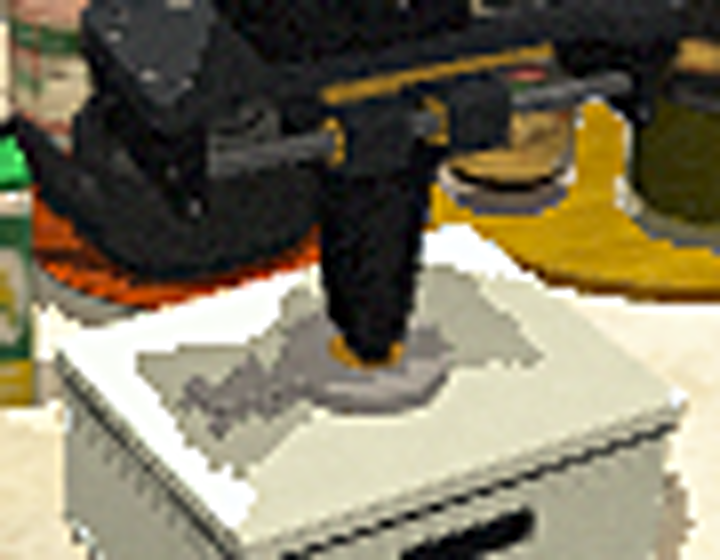

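View pics/w12a.png

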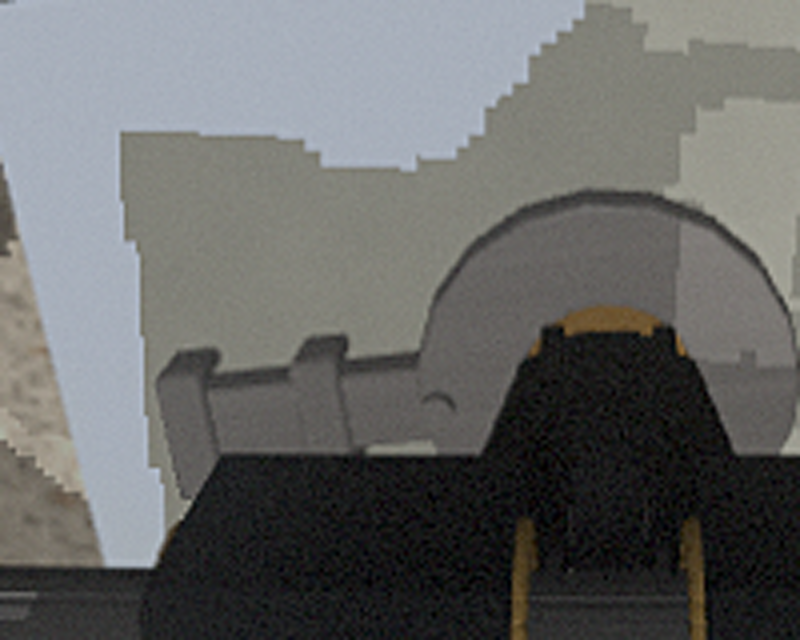

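{"op": "play_rows", "data": {
  "motion": [
    [0,0,0.03,0,0,0,0],
    [0,0,0.03,0,0,0,0],
    [0,0,0.03,0,0,0,0],
    [0,0,0,0,0,0,0],
    [0,0,0,0,0,0,0],
    [0,0,0,0,0,0,0],
    [0,0,0,0,0,0,0],
    [0,0,0,0,0,0,0],
    [0,0,0,0,0,0,0],
    [0,0,0,0,0,0,0]
  ]
}}

```text
time_s: 22.2
ee_pos: [506.1, -310.4, 94.6]
tcp_rot: [1.0, -0.018, 0.002, 0.002]
ft_force: [3.3, -2.0, 5.8]
finger_gap: 0.098
```

Run:
```python
from h import *
for i in range(3): st(); read_camera('top')
c=snap('wrist','w13'); crop('w13','w13a',100,140,300,300,4)
```

```text
t 22.20 p [ 506.13 -310.38   94.59] a -1.6069 z [ 0.0041 -0.0033 -1.    ] F [ 3.25 -1.99  5.8 ] T [-0.366 -0.479  0.1  ] gap 9.35 mm q [-0.661  0.588  1.759 -0.     0.79   0.946]
t 22.25 p [ 506.13 -310.39   94.59] a -1.6069 z [ 0.0041 -0.0033 -1.    ] F [ 3.48 -1.09  7.4 ] T [-0.412 -0.557  0.128] gap 9.17 mm q [-0.661  0.588  1.759 -0.     0.79   0.946]
t 22.30 p [ 506.12 -310.38   94.59] a -1.6069 z [ 0.0041 -0.0033 -1.    ] F [ 3.39 -1.45  6.71] T [-0.39  -0.525  0.049] gap 9.71 mm q [-0.661  0.588  1.759 -0.     0.79   0.946]
```

View pics/w13a.png

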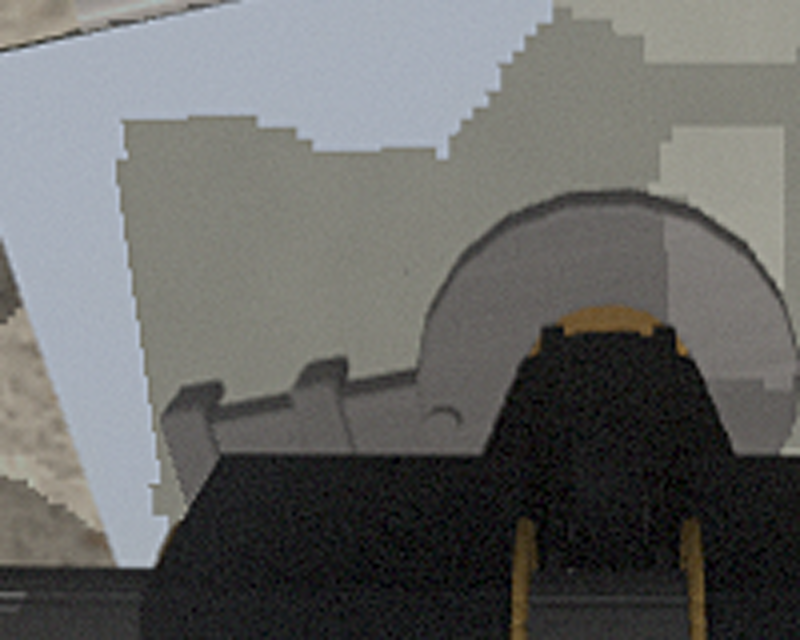

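{"op": "play_rows", "data": {
  "motion": [
    [0,0,0.03,0,0,0,0],
    [0,0,0.03,0,0,0,0],
    [0,0,0,0,0,0,0],
    [0,0,0,0,0,0,0],
    [0,0,0,0,0,0,0],
    [0,0,0,0,0,0,0],
    [0,0,0,0,0,0,0],
    [0,0,0,0,0,0,0],
    [0,0,0,0,0,0,0],
    [0,0,0,0,0,0,0]
  ]
}}

```text
time_s: 23.4
ee_pos: [506.1, -310.5, 94.6]
tcp_rot: [0.999, -0.048, 0.002, 0.002]
ft_force: [3.3, -3.1, 6.0]
finger_gap: 0.097
```

Run:
```python
from h import *
T=[]
for i in range(6): s=manip.get_state(); T.append([*s['ft_force'],s['torque'][2],s['effort'][5]]); read_camera('top')
print(np.array(T).round(3)); st()
c=snap('wrist','w14'); crop('w14','w14a',100,140,300,300,4)
```

```text
[[ 3.278 -3.056  6.015  0.069  0.11 ]
 [ 3.155 -1.832  8.503  0.115  0.111]
 [ 2.412 -2.555  7.576  0.113  0.111]
 [ 2.711 -2.522  7.378  0.08   0.11 ]
 [ 3.039 -2.358  6.148  0.079  0.11 ]
 [ 3.89  -2.273  7.347  0.137  0.111]]
t 23.70 p [ 506.12 -310.44   94.57] a -1.6668 z [ 0.0041 -0.0034 -1.    ] F [ 2.96 -2.2   6.99] T [-0.427 -0.487  0.139] gap 9.22 mm q [-0.661  0.588  1.759 -0.     0.79   1.006]
```

{"op": "play_rows", "data": {
  "motion": [
    [0,0,0.03,0,0,0,0],
    [0,0,0.03,0,0,0,0],
    [0,0,0,0,0,0,0],
    [0,0,0,0,0,0,0],
    [0,0,0,0,0,0,0],
    [0,0,0,0,0,0,0],
    [0,0,0,0,0,0,0],
    [0,0,0,0,0,0,0],
    [0,0,0,0,0,0,0],
    [0,0,0,0,0,0,0]
  ]
}}

```text
time_s: 24.75
ee_pos: [506.0, -310.5, 94.6]
tcp_rot: [0.997, -0.078, 0.002, 0.002]
ft_force: [2.4, -2.6, 6.4]
finger_gap: 0.103
```

Run:
```python
from h import *
T=[]
for i in range(3): s=manip.get_state(); T.append([*s['ft_force'],s['torque'][2],s['effort'][5]]); read_camera('top')
print(np.array(T).round(3)); st()
c=snap('wrist','w15'); crop('w15','w15a',100,140,300,300,4)
```

```text
[[ 2.445 -2.627  6.38   0.25   0.225]
 [ 3.393 -3.583  7.5    0.217  0.225]
 [ 2.348 -2.738  6.308  0.27   0.225]]
t 24.90 p [ 506.04 -310.5    94.57] a -1.7265 z [ 0.0039 -0.0035 -1.    ] F [ 2.41 -2.57  6.76] T [-0.555 -0.348  0.257] gap 9.22 mm q [-6.610e-01  5.880e-01  1.759e+00 -1.000e-03  7.900e-01  1.066e+00]
```

View pics/w15a.png

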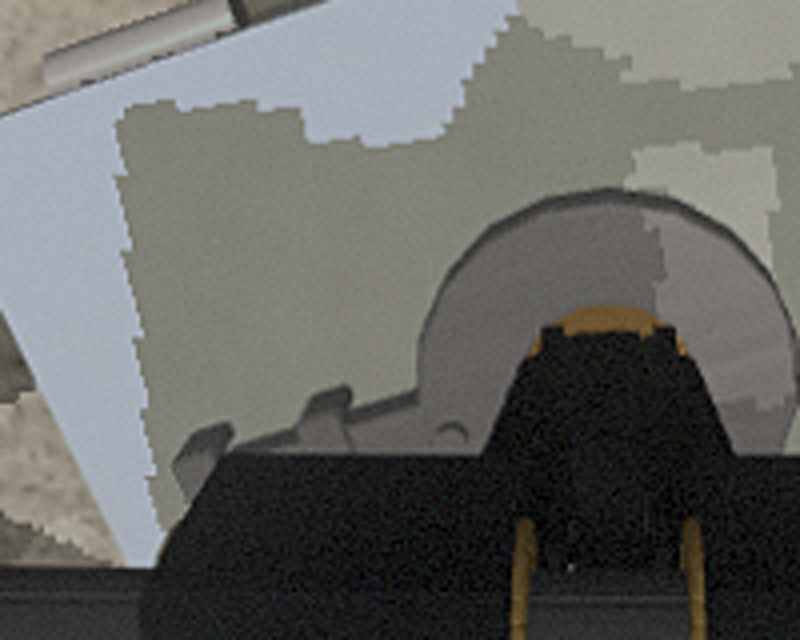

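The wrist torque stepped from 0.11 to 0.23 N m, so the plug is against its stop. In w15 the bolt's end (crop about (200,450)) no longer sticks out past its outer bracket. One last look around before handing in.

Run:
```python
from h import *
c=snap('side','s16'); crop('s16','s16a',90,120,340,280,3.2); st()
```

```text
t 25.00 p [ 506.01 -310.52   94.56] a -1.7266 z [ 0.0039 -0.0035 -1.    ] F [ 2.84 -2.77  6.51] T [-0.563 -0.376  0.199] gap 9.03 mm q [-6.610e-01  5.880e-01  1.759e+00 -1.000e-03  7.900e-01  1.065e+00]
```

View pics/s16a.png

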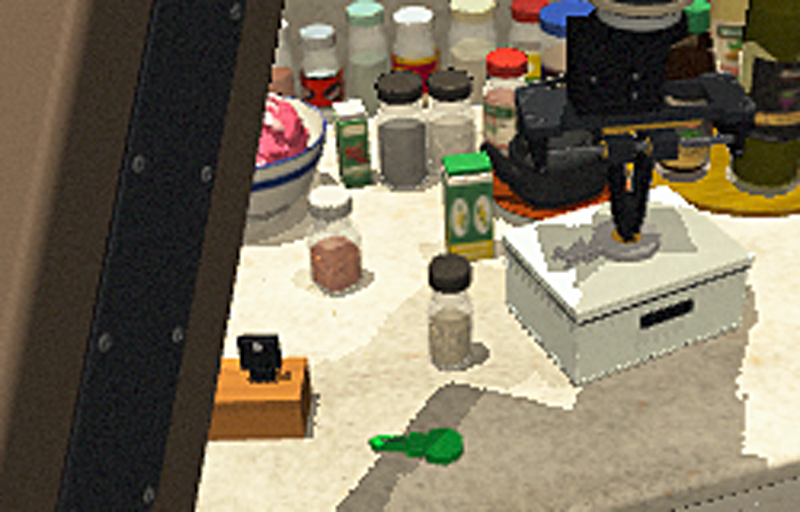

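The jars, tin and square key are where they were; the arm hides the T key in this view. The key is seated, turned and held.

```bash
python3 -c "
from h import *
print(manip.finish_job()); st()"
```

```text
the job is handed in; nothing more can be done
None
the job is handed in; nothing more can be done
```

The round-headed black key is fully in the lock, turned clockwise to the stop, and the arm is still gripping and holding it there. I handed the job in at about 25 s of the 58 s allowed.

**What I did:** I took the key from the middle slot of the rack, lifted it over the jars, and lined it up with the keyway using the wrist camera. I pushed it in with small sideways corrections and one wiggle, then turned it.

**Last checks:**
- **Depth:** the fingertips stood at 94.5 mm, against about 94.6 mm expected when seated. They moved only about 0.1 mm lower under 16 N of push, so the shoulder is on the mouth. About 7 N of downward push remains.
- **Turn:** the gripper turned 1.90 rad. Up to about 0.17 rad of that is the blade's play in the keyway. Wrist torque rose from 0.11 to 0.23 N m at the end, which I read as the plug at its 1.6 rad stop; I did not see the plug angle directly.
- **Bolt:** in the wrist picture its outer end no longer sticks out past its bracket.
- **Grip:** the finger gap is steady at about 9 mm.
- **Surroundings:** the square key and the jars and tin in view are where they were. In the last side picture the arm hid the T-bar key and the red-lidded jar. I last saw both in place just after lifting the key, and the arm did not go near them again. The white-lidded jar at the right was outside that last crop and was not rechecked.

**Disagreement:** the wrist camera was off by about 0.6 mm from the tool's own position, so I aligned the blade to the keyway in the image instead.

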